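# Lock the cover of a belt drive box with a quarter-turn screw

### The job

Take the red-handled flat screwdriver from the blue stand, seat its blade in the slot of the loose quarter-turn screw in the yellow collar on the green drive box, press the screw down against its spring and, still pressing, turn it a quarter turn clockwise past its keeper so that it springs up locked when let go, never pushing on it with more than 16 newtons. Then put the red screwdriver back upright and fully down in the free hole of the stand and let go. Leave the yellow screwdriver and the other things lying about as they are.

Things in the scene. Friction and masses are not known exactly. Their poses are not given: they have to be found in the camera images.
- flat_driver_grip (a point): centre of the red screwdriver's handle, half-way up; the tool (128 mm, about 0.14 kg) starts upright in the stand, bit down. Site z points along the tool from bit to handle end. Handle 26 x 26 mm square, flat sides facing point x and y, 66 mm long (33 mm above and below this point); below it a black flange 34 mm across, 6 mm thick, its underside 39 mm below this point, resting on the stand
- flat_driver: the same red screwdriver, axes as its grip point; origin at the end of its blade, 95 mm below the grip point. Below the flange a shaft 9 mm across, then the flat blade: 14 mm wide along y, 2.8 mm thick along x, 10 mm of it showing below the shaft
- cross_driver: yellow-handled cross-tip screwdriver of the same outline, upright in the other hole of the stand; leave it; origin at the end of its bit
- stand: fixed blue block 70 (x) x 180 (y) x 65 mm tall with two round through holes 20 mm across; origin under its centre
- stand_hole0 (a point): centre of the mouth of one hole, on the top of the stand (55 mm from its centre along its y)
- stand_hole1 (a point): centre of the mouth of the other hole (55 mm from the centre along minus y)
- drive_box: fixed green box 170 (x) x 220 (y) mm on a foot 210 x 240 mm, cover top 88 mm above the table, black pulley on its -y side, origin under its centre. Two slotted screws in the cover: the loose one in a yellow collar, a locked one in a grey collar (leave it). Yellow collar: 29 mm inside, 39 mm outside, top 91 mm above the table
- screw (a point): centre of the loose screw's head when up, 90.5 mm above the table; axes of the box, z up. The head's top face lies up to 3 mm above or below this point, different each time. Aluminium disc, 25 mm; slot across it 4.6 mm wide, 7 mm deep, dark floor. At screw_turn 0 the slot runs along point y give or take 1 rad: look, or feel for it, turning the blade on the head under a light push until it drops in
- screw_depth (a joint): how far the screw is pressed down, m: 0 up. Spring: 5 N at 0, rising 2 N per mm: 12 N at 0.0035, 16 N at 0.0055. Inside, a pin stops the screw from turning unless it is pressed at least 0.0035; pressing deeper than 0.0055 damages the catch and is not allowed (solid end at 0.009)
- screw_turn (a joint): how far the screw is turned clockwise seen from above, rad: starts 0 to 0.1, solid stop at 1.6. Its pin passes below a keeper between about 0.15 and 1.35, where it must be kept pressed; beyond 1.4, when let up, the screw springs up and is locked. It takes about 0.1 N m to turn; do not twist on with over 0.3 N m against keeper or stop
- oil_can: blue round can, 60 mm across, 120 mm tall; origin under its centre; not part of the job
- rivet_jar: pale glass jar, 64 mm across, 85 mm tall; origin under its centre; not part of the job
- hammer: hammer lying on the table; not part of the job
- wrench: steel wrench lying on the table; not part of the job
- blank: punched aluminium plate 90 x 90 x 5 mm lying flat; not part of the job
- bush: brass ring 44 mm across, 30 mm tall; not part of the job
There are look-alikes about, which are no part of the job. Of the things that look like the flat_driver, the larger one is meant. Leave any turquoise look-alike of the stand alone.

How it is judged (in metres and radians):
On the way, in this order (a step that is already met when the one before it is completed fails the run):
1. the red screwdriver is lifted clear of the stand (height (world z) of flat_driver above 0.085 m), for 0.1 s.
2. the screw is pressed down by the red screwdriver, its blade in the screw, and part turned (value of joint screw_turn between 0.5 and 1.2 rad and value of joint screw_depth above 0.0025 m and contact force between flat_driver and drive_box above 2 N and horizontal distance between flat_driver and screw below 0.008 m), for 0.05 s.
3. the screw is turned to its locked place by the red screwdriver (value of joint screw_turn above 1.3 rad and horizontal distance between flat_driver and screw below 0.012 m and angle between flat_driver's own z axis and vertical below 0.25 rad), for 0.05 s.
At the end, for the whole second after the job is handed in: The screw is turned at least 1.3 rad and has sprung up (pressed less than 1.5 mm): locked. The red screwdriver stands at rest in a hole of the stand, its axis within 8 mm of the hole's centre, upright within 0.1 rad, flange down on the stand within 4.5 mm, and nothing is held (value of joint screw_turn above 1.3 rad and value of joint screw_depth below 0.0015 m and (horizontal distance between flat_driver_grip and stand_hole0 below 0.008 m or horizontal distance between flat_driver_grip and stand_hole1 below 0.008 m) and angle between flat_driver's own z axis and vertical below 0.1 rad and height (world z) of flat_driver below 0.0135 m and linear speed of flat_driver below 0.02 m/s); the robot touches nothing.
It fails at once if the screw is pressed deeper than 5.5 mm (a push of more than 16 N) (value of joint screw_depth above 0.0055 m).
It fails at once if the red screwdriver jams against the drive box with more than 80 N (contact force between flat_driver and drive_box above 80 N).
It fails at once if the yellow screwdriver touches the drive box (contact force between cross_driver and drive_box above 0.5 N).
It fails at once if the yellow screwdriver is taken out or tipped (distance of cross_driver from where it was at the start of the episode above 0.03 m or angle between cross_driver's own z axis and vertical above 0.3 rad).
It fails at once if a thing lying about is shifted by more than 40 mm (distance of any of oil_can, rivet_jar, hammer, wrench, blank, bush from where it was at the start of the episode above 0.04 m).
It also fails if it takes over 72 s, if anything falls off the work surface, if the arm or the gripper's body presses on something with over 40 N, if the wrist force passes 120 N, or if a joint passes its speed limit or range.

### The arm

A 6-joint arm with a two-finger parallel gripper is mounted at the origin on the work surface. World frame = base frame: x ahead of the robot, y to its left, z up, the work surface at z = 0. Lengths are in m, angles in degrees, forces in N, time in s.
With the tool pointing down it reaches from about 0.35 to 0.875 m from the base axis. Payload 4.2 kg.
Tool frame: the origin (TCP) lies on the front face of the gripper's body, between the roots of the fingers; the fingertips stand finger_overhang ahead of it and the grasp point (between the pads) lies 51 mm ahead of it (finger_overhang is the distance from the TCP to the fingertips, in m); z points along the fingers, y is the line along which they close (so a half turn about z gives the same grasp; the last joint's range is limited). The gripper opens to 87 mm and grips with 3 to 60 N. Pads are 19 mm wide; open, the fingers measure 117 mm over their backs; the gripper's body (75 mm by 190 mm) begins 51 mm behind the grasp point.
Start: joints at [91.135, 22.042, 0.453, 0, -68.411, -14.817], TCP at [0.148, 0.607, 0.292] pointing down, gripper open.
Joint ranges: [-179.83, 179.83], [-69.29, 118.12], [-61.27, 80.66], [-181.25, 117.63], [-171.15, -9.14], [-177.46, 177.46]. Speed limits (degrees/s): [159.86, 159.86, 180, 180, 180, 180].

### API

Orientations are given as a 3x3 rotation matrix whose columns are the frame's x, y, z axes.
In Python, from station import sense, capture, camera_model, finish_job, finger_overhang gives the robot as it stands. The module is installed in compiled form; this text tells all that it offers.
- The arm moves only by the tool jog_arm, never from a script. Its argument "rows" is a list that holds one entry, the list of rows, each a list of 4 numbers: the shift along the tool's x, y, z in m, then the turn about the tool's z in rad. A call has 1 to 20 rows; each row shifts and turns the commanded pose from where the row before left it, along the tool's axes as they then stand; what a row does not reach is not made up. A row lasts 1/8 s, in which the tool goes at most 62.5 mm and 10.7 degrees, less where a joint would pass 70% of its speed; a pose out of reach is approached as far as the arm can. A call is refused whole if a number of a shift passes 0.0625 or a number of a turn 0.188, either way. A call with a gripper value outside its range is refused whole. "claw" is the opening, from 0 (shut) to 1 (fully open), set as the call begins (left out, the last holds). The fingers move at their own pace and stop on an object; the grip force is fixed at half the most. Time passes only in rows, so rows that do not move let the fingers close. It gives the time, the measured TCP pose, the force, the opening and the grip force at its end, in the units of the state.
- sense(): the state, without advancing time (a new reading comes with each control period).
- capture(name): name is "side" or "top" or "wrist"; returns the picture (480x640x3 uint8, red, green, blue); there is no depth.
- camera_model(name): a dict with "fovy" (degrees; the focal length in pixels is half the picture's height over the tangent of half this angle, whatever the lens; pixels are square), "cx", "cy" (the principal point, pixels), "eye" and "rotation" of the camera in the world. Camera axes: x right, y down, z forward; pixel columns grow to the right and rows downward; lengths in m; the calibration is good to about 2 mm. A picture is of the moment at which its call begins: read the wrist's pose just before it. camera_model takes no time and is no camera call; for the wrist camera it gives the pose at the moment of the call.
- finish_job(): hands the job in; it is judged then, once.
The state is a dict: "time_s": time; "joints": joint angles; "joint_velocities": joint speeds; "effort": joint torques, N m; "tcp_pos": TCP position; "ee_rot": TCP orientation; "wrist_force": force on the tool from outside, world axes, zero at the start; "moment": the same for the moment, N m; "gripper_width": opening from 0.0 (shut) to 1.0 (fully open); "gripper_force": force on a finger pad.
Only numpy, scipy, OpenCV 4.12 (cv2) and the standard library are available. Lean on these libraries where they do the work, as an engineer would, in place of code of your own. Each camera call takes 0.05 s, during which the arm holds its last target. There are 200 camera calls.

## Working session

There is one attempt and no reset: what is moved stays moved. The work goes in short steps, Python scripts to look and compute and a tool call to move; the robot and the scene stay as the last step left them, time stands still between calls to the robot, and variables do not carry over. Pictures are saved under pics/ and viewed, at most 12 in all, crops included, and the job is handed in when it is done.

Besides the shell and the picture viewer there is one more tool, called after ">>>" as name([rows], argument=value, ...), one row to a line, values as JSON. jog_arm: Moves the arm, as the interface text tells. Its arguments: {"type":"object","properties":{"rows":{"type":"array"},"claw":{"type":"number"}},"required":["rows"]}

```bash
mkdir -p pics; cat > h.py <<'E'
import numpy as np, cv2
from station import sense,capture,camera_model,finish_job,finger_overhang
def snap(n,f):
    m=camera_model(n); im=capture(n); cv2.imwrite(f'pics/{f}.png',im[:,:,::-1]); return im,m
def foc(m): return 240/np.tan(np.radians(m['fovy'])/2)
def ray(m,u,v):
    f=foc(m); d=np.array(m['rotation'])@np.array([(u-m['cx'])/f,(v-m['cy'])/f,1.]); return np.array(m['eye']),d
def plane(m,u,v,z):
    e,d=ray(m,u,v); return e+d*(z-e[2])/d[2]
def proj(m,p):
    c=np.array(m['rotation']).T@(np.array(p)-m['eye']); f=foc(m); return f*c[0]/c[2]+m['cx'],f*c[1]/c[2]+m['cy']
E
python3 - <<'E'
from h import *
import pickle
d={}
for n in ['top','side']:
    im,m=snap(n,n+'0'); d[n]=(im,m); print(n,m)
pickle.dump(d,open('d.pkl','wb'))
print(finger_overhang, sense())
E
```

```text
top {'fovy': 52.28072340968797, 'cx': 324.9958716426396, 'cy': 236.83400611342597, 'eye': array([0.37972125, 0.0015843 , 1.52485846]), 'rotation': array([[-0.02224024, -0.98868129,  0.14837344],
       [-0.99969498,  0.0235868 ,  0.00732189],
       [-0.01073867, -0.14816534, -0.9889043 ]])}
side {'fovy': 42.372199049110414, 'cx': 322.40557440716094, 'cy': 241.6367805274044, 'eye': array([0.15619236, 0.84860802, 1.24957381]), 'rotation': array([[-0.89530882, -0.33925169,  0.28867008],
       [-0.44544168,  0.68470899, -0.57684947],
       [-0.00195784, -0.6450441 , -0.76414284]])}
0.0697 {'time_s': 0.1, 'joints': array([ 9.11348505e+01,  2.20868226e+01,  3.86784567e-01, -2.35744190e-02,
       -6.84118136e+01, -1.48174768e+01]), 'joint_velocities': array([ 0.03849198, -0.07299811,  0.24428941,  0.16311637,  0.05682465,
       -0.12389462]), 'effort': array([ 4.00443460e-04, -3.91687775e+01,  1.87936181e+01,  4.23185080e+00,
        1.34781579e-02, -6.96725442e-05]), 'tcp_pos': array([0.14771887, 0.60687491, 0.29126282]), 'ee_rot': array([[ 9.71585005e-01, -2.36690643e-01, -3.43850393e-04],
       [-2.36690857e-01, -9.71583038e-01, -1.95934372e-03],
       [ 1.29679115e-04,  1.98505522e-03, -9.99998021e-01]]), 'wrist_force': array([-0.58120289,  0.46400975, -0.53864653]), 'moment': array([-0.02682506, -0.0012537 ,  0.04797789]), 'gripper_force': 0.0, 'gripper_width': 0.9960585405000218}
```

View pics/top0.png

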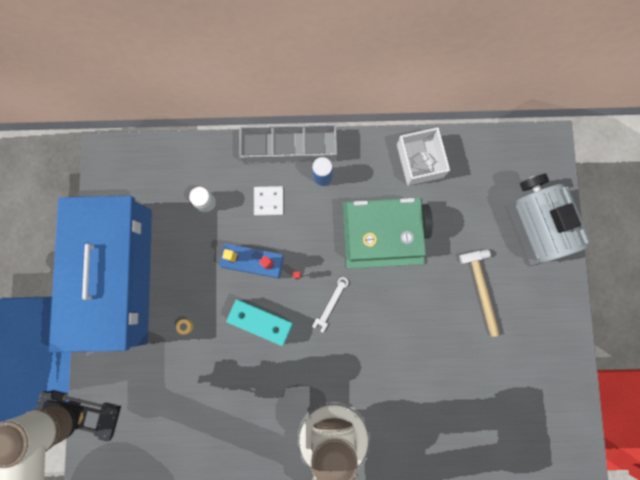

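View pics/side0.png

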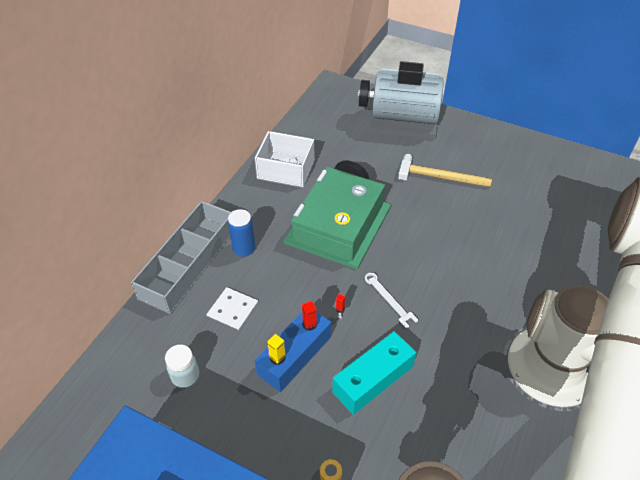

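The top view shows two red-handled drivers. The larger stands in the blue stand at top (266,262), side (310,315). A small red one is on the table at top (297,275), side (340,303). The one in the stand fits the description. The yellow collar is at top (370,240), and the turquoise look-alike stand at top (259,322).

```bash
python3 - <<'E'
from h import *
import pickle
d=pickle.load(open('d.pkl','rb'))
def masks(im):
    h=cv2.cvtColor(im,cv2.COLOR_RGB2HSV)
    r=((h[...,0]<8)|(h[...,0]>172))&(h[...,1]>150)&(h[...,2]>80)
    y=(h[...,0]>20)&(h[...,0]<34)&(h[...,1]>130)&(h[...,2]>120)
    b=(h[...,0]>105)&(h[...,0]<118)&(h[...,1]>150)
    return dict(red=r,yel=y,blue=b)
for n in d:
    im,m=d[n]
    for k,M in masks(im).items():
        nn,l,s,c=cv2.connectedComponentsWithStats(M.astype(np.uint8))
        for i in range(1,nn):
            if 25<s[i,4]<4000: print(n,k,s[i],c[i].round(1))
im,m=d['top']; ms,mm=d['side']
# top/side ray intersection
def tri(a,b):
    e1,d1=ray(m,*a);e2,d2=ray(mm,*b)
    t=np.linalg.lstsq(np.c_[d1,-d2],e2-e1,rcond=None)[0]; p,q=e1+t[0]*d1,e2+t[1]*d2
    return (p+q)/2,np.linalg.norm(p-q)
print(tri((370,240),(342.5,218)),tri((266,262),(310,310)),tri((229.5,255),(276.5,343)))
cv2.imwrite('pics/c.png',np.hstack([cv2.resize(im[225:300,205:325][:,:,::-1],(480,300),interpolation=cv2.INTER_CUBIC),cv2.resize(ms[290:365,255:355][:,:,::-1],(320,300))[:,:]]))
E
```

```text
top red [261 257  11  11  77] [266.  262.1]
top red [294 272   6   6  31] [296.5 274.6]
top red [ 598  370   42  110 3718] [621.3 418.2]
top yel [224 251  12  10  91] [229.9 255.5]
top blue [  92  198   57  151 2543] [122.6 281.5]
top blue [ 81 201  12   9  36] [ 86.7 204.6]
top blue [ 74 225  13   9  34] [ 80.3 229.6]
top blue [140 241   9  10  33] [144.6 244.5]
top blue [ 81 330  12  13  49] [ 87.2 335.4]
top blue [109 330  12  19  74] [113.6 339.3]
top blue [ 79 341  10   9  50] [ 83.6 345.3]
side red [336 294   9  18 137] [340.  302.2]
side red [302 301  15  28 331] [308.9 314.4]
side yel [335 212  15  13  72] [342.2 218. ]
side yel [267 334  18  30 362] [275.8 347.8]
side yel [320 460  22  20 222] [330.4 470.4]
side blue [228 219  27  37 657] [242.2 239.2]
side blue [ 255  313   76   79 2575] [293.6 351.4]
(array([ 0.58327206, -0.12071667,  0.08867964]), np.float64(0.001524256504026479)) (array([0.5204454 , 0.18355723, 0.12098259]), np.float64(0.0012212446074464348)) (array([0.54393564, 0.28910964, 0.12280788]), np.float64(0.0006911280105518277))
```

View pics/c.png

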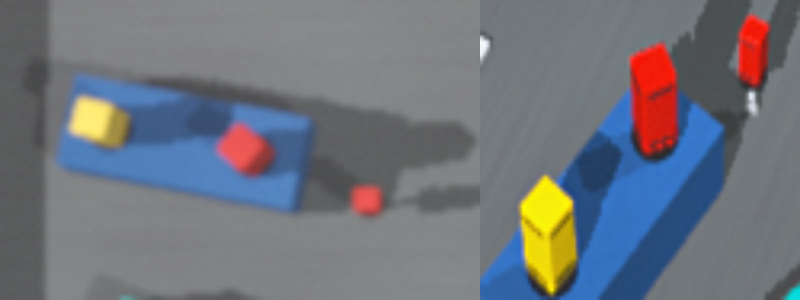

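The crop confirms it: the larger red driver (266,262) is seated in the blue stand beside the yellow one, and the small one is outside on the table.

>>> jog_arm([
  [[0,0,-0.05,0],[0,0,-0.05,0],[0.033,0.023,0,0],[0.033,0.023,0,0],[0.033,0.023,0,0],[0.033,0.023,0,0],[0.033,0.023,0,0],[0.033,0.023,0,0],[0.033,0.023,0,0],[0.033,0.023,0,0],[0.033,0.023,0,0],[0.033,0.023,0,0],[0.033,0.023,0,0],[0.033,0.023,0,0],[0.033,0.023,0,0],[0.033,0.024,0.05,0],[0,0,0.03,0],[0,0,0,0]],
], claw=0.8)

```text
time_s: 2.35
tcp_pos: [0.5185, 0.184, 0.3109]
ee_rot: [[0.971, -0.238, -0.006], [-0.238, -0.971, -0.004], [-0.005, 0.005, -1.0]]
wrist_force: [-0.5, -0.3, -0.2]
gripper_width: 0.798
gripper_force: 0.0
```

```bash
python3 - <<'E'
from h import *
s=sense(); print(s['tcp_pos'],s['ee_rot'].round(3),s['time_s'])
im,m=snap('wrist','w1'); print(m)
E
```

```text
[0.51854178 0.18402461 0.31093708] [[ 0.971 -0.238 -0.006]
 [-0.238 -0.971 -0.004]
 [-0.005  0.005 -1.   ]] 2.35
{'fovy': 67.64106070085397, 'cx': 315.97839764766707, 'cy': 245.66160265621056, 'eye': array([0.58733761, 0.16678846, 0.40372636]), 'rotation': array([[-0.23688111, -0.93721584, -0.25595665],
       [-0.97153216,  0.2294739 ,  0.05888122],
       [ 0.00355096,  0.26261797, -0.96489336]])}
```

View pics/w1.png

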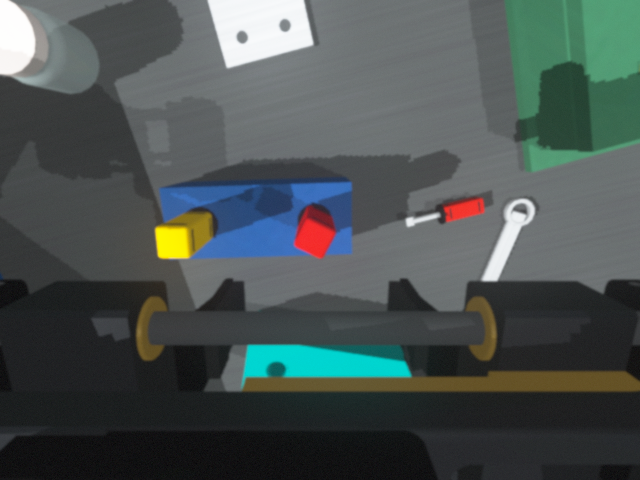

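```bash
python3 - <<'E'
from h import *
im=cv2.imread('pics/w1.png')[:,:,::-1]; m=camera_model('wrist')
h=cv2.cvtColor(np.ascontiguousarray(im),cv2.COLOR_RGB2HSV)
R=((h[...,0]<8)|(h[...,0]>172))&(h[...,1]>150)
sub=im[195:265:5,285:345:4,0]*R[195:265:5,285:345:4]; print(sub)
R[:, :280]=0;R[:,350:]=0
v=im[...,0][R]; t,_=cv2.threshold(v.reshape(-1,1),0,255,cv2.THRESH_OTSU); print('otsu',t)
M=(R&(im[...,0]>t)).astype(np.uint8)
c=max(cv2.findContours(M,0,1)[0],key=cv2.contourArea)
for z in [.137]:
    P=np.array([plane(m,*p[0],z)[:2] for p in c],np.float32)*1000
    print(cv2.minAreaRect(P))
print(cv2.minAreaRect(c)); print(sense()['joints'])
def f(p,z): return plane(m,*p,z)
E
```

```text
[[  0   0   0   0   0   0   0   0   0   0   0   0   0   0   0]
 [  0   0   0   0   0   0   0   0   0   0   0   0   0   0   0]
 [  0   0   0   0   0   0   0   0   0   0   0   0   0   0   0]
 [  0   0   0   0   0 119 123 114  98   0   0   0   0   0   0]
 [  0   0   0   0   0 178 119 114 115 117 113   0   0   0   0]
 [  0   0   0   0 151 197 219 161 112 104 116 119   0   0   0]
 [  0   0   0   0 170 241 246 245 234 191 136 108   0   0   0]
 [  0   0   0   0 228 246 246 245 245 244 241 220 164   0   0]
 [  0   0   0 180 244 246 246 245 244 244 244 243 209   0   0]
 [  0   0   0 240 246 247 245 246 245 245 244 235   0   0   0]
 [  0   0   0 245 247 246 245 245 245 245 243   0   0   0   0]
 [  0   0   0   0   0 236 245 245 246 245 213   0   0   0   0]
 [  0   0   0   0   0   0   0 206 243 238   0   0   0   0   0]
 [  0   0   0   0   0   0   0   0   0   0   0   0   0   0   0]]
otsu 182.0
((523.65771484375, 184.8677978515625), (25.482160568237305, 24.19498634338379), 49.39440155029297)
((313.5999755859375, 238.30001831054688), (32.64659118652344, 30.4105224609375), 26.56505012512207)
[ 3.64539886e+01  1.40642999e+01 -8.01324462e+00  2.80610612e-02
 -6.80457979e+01  3.98572519e+01]
```

The wrist view shows the red handle's top face at about (314,238), giving world (0.523, 0.185) with its edges at 49.4°. The small look-alike lies on the table at (465,210). Next I turn to align and descend.

>>> jog_arm([
  [[0.005,-0.0025,0.02,0.156],[0,0,0.03,0.156],[0,0,0.03,0.156],[0,0,0.03,0],[0,0,0.026,0],[0,0,0.02,0],[0,0,0,0]],
], claw=0.8)

```text
time_s: 3.28
tcp_pos: [0.5251, 0.1871, 0.1582]
ee_rot: [[0.761, -0.648, 0.0], [-0.648, -0.761, -0.0], [0.0, 0.0, -1.0]]
wrist_force: [0.0, 0.0, -0.4]
gripper_width: 0.802
gripper_force: 0.0
```

>>> jog_arm([
  [[0,0,0,0],[0,0,0,0],[0,0,0,0],[0,0,0,0]],
], claw=0)

```text
time_s: 3.78
tcp_pos: [0.525, 0.1864, 0.1582]
ee_rot: [[0.76, -0.649, 0.001], [-0.649, -0.76, 0.0], [0.0, -0.001, -1.0]]
wrist_force: [-0.5, 0.3, -0.6]
gripper_width: 0.431
gripper_force: 0.0
```

>>> jog_arm([
  [[0,0,0,0],[0,0,0,0],[0,0,0,0],[0,0,0,0],[0,0,0,0]],
], claw=0)

```text
time_s: 4.4
tcp_pos: [0.5246, 0.186, 0.1578]
ee_rot: [[0.76, -0.649, -0.001], [-0.649, -0.76, -0.001], [-0.0, 0.001, -1.0]]
wrist_force: [-3.0, -1.9, 3.7]
gripper_width: 0.299
gripper_force: 30.0
```

>>> jog_arm([
  [[0,0,-0.015,0],[0,0,-0.03,0],[0,0,-0.04,0],[0,0,-0.04,0],[0,0,-0.02,0],[0.023,0.0245,0,0],[0.023,0.0245,0,0],[0.023,0.0245,0,0],[0.023,0.0245,0,0],[0.023,0.0245,0,0],[0.023,0.0245,0,0],[0.023,0.0245,0,0],[0.022,0.0245,0,0],[0,0,0,0],[0,0,0,0]],
])

```text
time_s: 6.28
tcp_pos: [0.5371, -0.0812, 0.3033]
ee_rot: [[0.76, -0.65, 0.002], [-0.65, -0.76, 0.001], [0.001, -0.001, -1.0]]
wrist_force: [0.1, 0.3, -1.3]
gripper_width: 0.299
gripper_force: 30.0
```

```bash
python3 - <<'E'
from h import *
import pickle
s=sense(); print(s['tcp_pos'],s['ee_rot'].round(4),s['time_s'],s['joints'].round(1),s['wrist_force'],s['gripper_width'])
d={}
d['wrist']=snap('wrist','w2')
d['side']=snap('side','s2')
d['s']=s
pickle.dump(d,open('d2.pkl','wb'))
m=d['wrist'][1]; print(m)
tip=s['tcp_pos']+s['ee_rot'][:,2]*(.051+.095)
print(tip,proj(m,tip),proj(d['side'][1],tip), proj(m,[.5833,-.1207,.0905]))
w=d['wrist'][0]; S=d['side'][0]
u,v=map(int,proj(d['side'][1],tip))
c=cv2.resize(S[v-60:v+20,u-40:u+40],(480,480),interpolation=cv2.INTER_CUBIC)
cv2.imwrite('pics/c2.png',np.hstack([cv2.resize(w,(320,240)), np.zeros((240,0,3),np.uint8)])[:,:,::-1])
out=np.zeros((480,800,3),np.uint8); out[:,:480]=c; out[:240,480:]=cv2.resize(w,(320,240)); out[240:,480:]=cv2.resize(S,(320,240)); cv2.imwrite('pics/c2.png',out[:,:,::-1])
E
```

```text
[ 0.53711641 -0.0811804   0.30330116] [[ 7.604e-01 -6.495e-01  1.600e-03]
 [-6.495e-01 -7.604e-01  6.000e-04]
 [ 9.000e-04 -1.500e-03 -1.000e+00]] 6.275 [  8.5  13.6 -10.1  -0.  -66.2  41. ] [ 0.0777034   0.28079269 -1.27149214] 0.2986227990455291
{'fovy': 67.64106070085397, 'cx': 315.97839764766707, 'cy': 245.66160265621056, 'eye': array([ 0.59033922, -0.12780856,  0.39649126]), 'rotation': array([[-0.64885033, -0.73571878, -0.19419354],
       [-0.76091038,  0.6263733 ,  0.16932775],
       [-0.00293996,  0.25763224, -0.96623857]])}
[ 0.5373538  -0.08109794  0.15730137] (np.float64(315.31776172684533), np.float64(255.1702396040477)) (np.float64(353.76789337795174), np.float64(215.99714652323212)) (np.float64(316.04809566249406), np.float64(162.5377333132547))
```

View pics/c2.png

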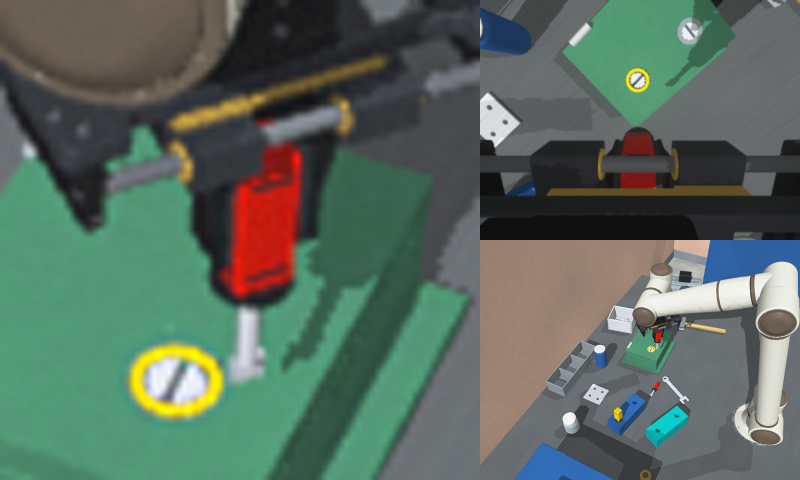

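The crop shows the loose screw in its yellow collar: side crop (177,380), wrist about (316,160). The slot is dark. The blade foot is wider than the shaft and rises to the right, so the blade width lies along tool y. Next I measure the slot angle, screw centre and tip.

```bash
python3 - <<'E'
from h import *
import pickle
d=pickle.load(open('d2.pkl','rb')); s=d['s']
w,m=d['wrist']; S,ms=d['side']
def collar(im):
    h=cv2.cvtColor(im,cv2.COLOR_RGB2HSV)
    y=((h[...,0]>20)&(h[...,0]<34)&(h[...,1]>130)&(h[...,2]>120)).astype(np.uint8)
    best=[]
    for c in cv2.findContours(y,0,1)[0]:
        if cv2.contourArea(c)>60: best.append(cv2.fitEllipse(c))
    return best
for im,mm in [(w,m),(S,ms)]:
    for e in collar(im): print(e, plane(mm,*e[0],.091))
# slot angle in wrist
e=min(collar(w),key=lambda e:abs(e[0][0]-316)+abs(e[0][1]-162)); cx,cy=e[0]
g=cv2.cvtColor(w,cv2.COLOR_RGB2GRAY)
yy,xx=np.mgrid[:480,:640]; M=(np.hypot(xx-cx,yy-cy)<e[1][0]*.5*.6)
v=g[M]; t=(v.min()+np.percentile(v,70))/2; D=M&(g<t)
P=np.array([plane(m,x,y,.0905)[:2] for y,x in np.argwhere(D)])
wt=(t-g[D]).astype(float); mu=np.average(P,axis=0,weights=wt); C=np.cov(P.T,aweights=wt); l,V=np.linalg.eigh(C)
print('slot n',len(P),mu,l**.5,'angle',np.degrees(np.arctan2(V[1,1],V[0,1]))%180)
u,v0=int(cx),int(cy); a=cv2.resize(w[v0-25:v0+25,u-25:u+25],(400,400),interpolation=cv2.INTER_CUBIC)
b=cv2.resize(S[185:235,325:375],(400,400),interpolation=cv2.INTER_NEAREST)
cv2.imwrite('pics/c3.png',np.hstack([a,b])[:,:,::-1])
E
```

```text
((239.67002868652344, 331.2312316894531), (6.818416595458984, 49.30774688720703), 1.47114098072052) [0.51204028 0.03473547 0.091     ]
((315.0283203125, 160.0287322998047), (46.202999114990234, 47.30052185058594), 6.68428897857666) [ 0.58540434 -0.12138414  0.091     ]
((275.84234619140625, 347.7217712402344), (15.880316734313965, 26.474184036254883), 175.08038330078125) [0.5508243  0.28417118 0.091     ]
((341.9478759765625, 217.98239135742188), (11.312952041625977, 14.470585823059082), 91.29401397705078) [ 0.58444998 -0.11806402  0.091     ]
slot n 117 [ 0.58512709 -0.12000533] [0.00084845 0.00678752] angle 95.26555517288007
```

View pics/c3.png

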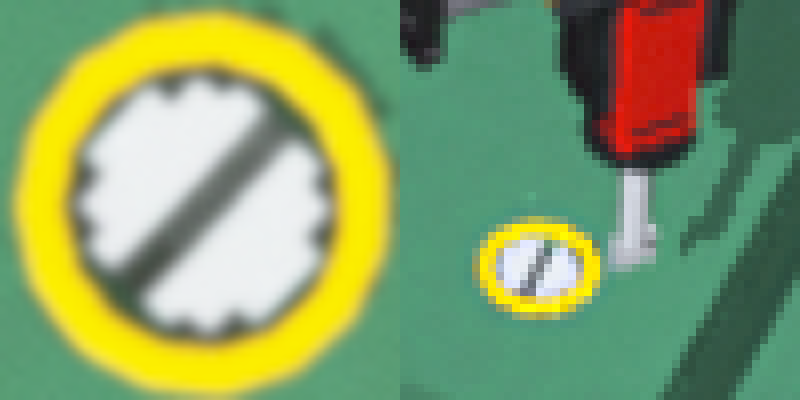

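>>> jog_arm([
  [[0,0,0,-0.16],[0,0,0,-0.16],[0,0,0,-0.16],[0,0,0,-0.16],[0,0,0,-0.16],[0.022,0.0215,0,0],[0.022,0.0215,0,0],[0,0,0.025,0],[0,0,0.026,0],[0,0,0,0],[0,0,0,0]],
])

```text
time_s: 7.75
tcp_pos: [0.5854, -0.1197, 0.2531]
ee_rot: [[0.996, 0.094, 0.002], [0.094, -0.996, -0.001], [0.002, 0.001, -1.0]]
wrist_force: [0.4, -0.5, -0.9]
gripper_width: 0.297
gripper_force: 30.0
```

```bash
python3 - <<'E'
from h import *
s=sense(); print(s['tcp_pos'],s['ee_rot'].round(4),s['time_s'],s['joints'].round(1),s['wrist_force'],s['moment'],s['gripper_width'])
W,m=snap('wrist','w3'); S,ms=snap('side','s3')
tip=s['tcp_pos']+s['ee_rot'][:,2]*.1488
print(tip,proj(m,tip),proj(ms,tip),proj(ms,[.585,-.12,.091]))
u,v=map(int,proj(ms,tip))
b=cv2.resize(S[v-30:v+20,u-25:u+25],(500,500),interpolation=cv2.INTER_NEAREST)
print(u,v)
out=np.zeros((500,800,3),np.uint8); out[:,:500]=b; out[:225,500:]=cv2.resize(W,(300,225)); cv2.imwrite('pics/c4.png',out[:,:,::-1])
E
```

```text
[ 0.58540297 -0.11973992  0.25307313] [[ 9.955e-01  9.440e-02  2.100e-03]
 [ 9.440e-02 -9.955e-01 -6.000e-04]
 [ 2.000e-03  7.000e-04 -1.000e+00]] 7.75 [  4.   21.   -7.    0.  -61.9  91.4] [ 0.40869982 -0.4817493  -0.93918161] [-0.06682267 -0.04142036  0.0157298 ] 0.2972378545783887
[ 0.58571621 -0.11982215  0.10427348] (np.float64(315.13952768286606), np.float64(253.51631974516872)) (np.float64(341.9081507705024), np.float64(213.79683050803018)) (np.float64(342.07807630827494), np.float64(217.40441756747464))
341 213
```

View pics/c4.png

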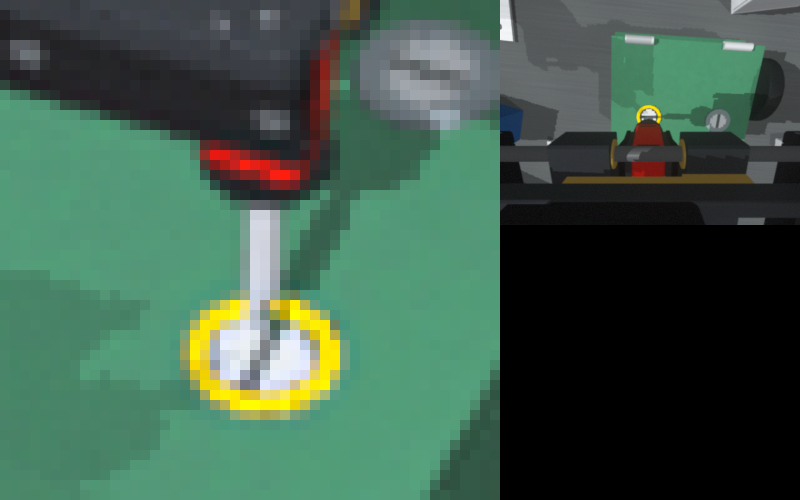

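>>> jog_arm([
  [[0,0,0.004,0],[0,0,0.004,0],[0,0,0.001,0],[0,0,0.001,0],[0,0,0,0]],
])

```text
time_s: 8.48
tcp_pos: [0.5846, -0.1203, 0.2418]
ee_rot: [[0.996, 0.093, -0.0], [0.093, -0.996, -0.0], [-0.0, 0.0, -1.0]]
wrist_force: [0.1, -0.8, -0.4]
gripper_width: 0.297
gripper_force: 30.0
```

>>> jog_arm([
  [[0,0,0.001,0],[0,0,0.001,0],[0,0,0,0]],
])

```text
time_s: 8.85
tcp_pos: [0.5846, -0.1202, 0.2397]
ee_rot: [[0.996, 0.093, -0.0], [0.093, -0.996, -0.0], [-0.0, -0.0, -1.0]]
wrist_force: [0.1, 0.3, -0.6]
gripper_width: 0.295
gripper_force: 30.0
```

>>> jog_arm([
  [[0,0,0.001,0],[0,0,0.001,0],[0,0,0,0]],
])

```text
time_s: 9.22
tcp_pos: [0.5845, -0.1203, 0.2377]
ee_rot: [[0.996, 0.093, -0.0], [0.093, -0.996, -0.0], [-0.0, 0.0, -1.0]]
wrist_force: [0.8, 0.3, -0.4]
gripper_width: 0.293
gripper_force: 30.0
```

>>> jog_arm([
  [[0,0,0.001,0],[0,0,0.001,0],[0,0,0,0]],
])

```text
time_s: 9.6
tcp_pos: [0.5845, -0.1202, 0.2357]
ee_rot: [[0.996, 0.093, -0.0], [0.093, -0.996, 0.0], [-0.0, -0.0, -1.0]]
wrist_force: [0.0, 0.4, -1.9]
gripper_width: 0.294
gripper_force: 30.0
```

>>> jog_arm([
  [[0,0,0.001,0],[0,0,0,0]],
])

```text
time_s: 9.85
tcp_pos: [0.5845, -0.1202, 0.2347]
ee_rot: [[0.996, 0.093, -0.0], [0.093, -0.996, 0.0], [-0.0, -0.0, -1.0]]
wrist_force: [0.7, 0.1, -1.4]
gripper_width: 0.297
gripper_force: 30.0
```

>>> jog_arm([
  [[0,0,0.001,0],[0,0,0,0]],
])

```text
time_s: 10.1
tcp_pos: [0.5845, -0.1202, 0.2337]
ee_rot: [[0.996, 0.093, -0.0], [0.093, -0.996, -0.0], [-0.0, -0.0, -1.0]]
wrist_force: [0.1, -0.4, -1.5]
gripper_width: 0.296
gripper_force: 30.0
```

>>> jog_arm([
  [[0,0,0.001,0],[0,0,0,0]],
])

```text
time_s: 10.35
tcp_pos: [0.5846, -0.1202, 0.2327]
ee_rot: [[0.996, 0.093, -0.0], [0.093, -0.996, 0.0], [-0.0, -0.0, -1.0]]
wrist_force: [0.3, 0.4, -0.5]
gripper_width: 0.297
gripper_force: 30.0
```

>>> jog_arm([
  [[0,0,0.001,0],[0,0,0,0]],
])

```text
time_s: 10.6
tcp_pos: [0.5846, -0.1202, 0.2319]
ee_rot: [[0.996, 0.093, 0.0], [0.093, -0.996, -0.0], [0.0, 0.0, -1.0]]
wrist_force: [1.1, -0.4, -0.8]
gripper_width: 0.298
gripper_force: 30.0
```

>>> jog_arm([
  [[0,0,0.0005,0],[0,0,0,0]],
])

```text
time_s: 10.85
tcp_pos: [0.5847, -0.1202, 0.2318]
ee_rot: [[0.996, 0.093, 0.0], [0.093, -0.996, -0.0], [0.0, 0.0, -1.0]]
wrist_force: [-1.5, 0.2, 1.9]
gripper_width: 0.293
gripper_force: 30.0
```

>>> jog_arm([
  [[0,0,0.001,0],[0,0,0,0]],
])

```text
time_s: 11.1
tcp_pos: [0.5847, -0.1203, 0.2309]
ee_rot: [[0.996, 0.093, 0.001], [0.093, -0.996, -0.0], [0.001, 0.0, -1.0]]
wrist_force: [-2.5, 0.2, 4.0]
gripper_width: 0.296
gripper_force: 30.0
```

>>> jog_arm([
  [[0,0,0.001,0],[0,0,0,0]],
])

```text
time_s: 11.35
tcp_pos: [0.5847, -0.1203, 0.23]
ee_rot: [[0.996, 0.093, 0.001], [0.093, -0.996, -0.0], [0.001, 0.0, -1.0]]
wrist_force: [-1.3, 1.1, 5.3]
gripper_width: 0.296
gripper_force: 30.0
```

>>> jog_arm([
  [[0,0,0.001,0],[0,0,0,0]],
])

```text
time_s: 11.6
tcp_pos: [0.5847, -0.1203, 0.2293]
ee_rot: [[0.996, 0.093, 0.001], [0.093, -0.996, -0.0], [0.001, 0.0, -1.0]]
wrist_force: [-0.6, 1.2, 6.5]
gripper_width: 0.297
gripper_force: 30.0
```

>>> jog_arm([
  [[0,0,0.001,0],[0,0,0,0],[0,0,0,0]],
])

```text
time_s: 11.98
tcp_pos: [0.5848, -0.1203, 0.2287]
ee_rot: [[0.996, 0.094, 0.001], [0.094, -0.996, -0.0], [0.001, 0.001, -1.0]]
wrist_force: [-3.2, 1.5, 8.4]
gripper_width: 0.295
gripper_force: 30.0
```

>>> jog_arm([
  [[0,0,0.001,0],[0,0,0,0],[0,0,0,0]],
])

```text
time_s: 12.35
tcp_pos: [0.5847, -0.1203, 0.228]
ee_rot: [[0.996, 0.094, 0.001], [0.094, -0.996, -0.001], [0.001, 0.001, -1.0]]
wrist_force: [-3.2, 1.7, 10.4]
gripper_width: 0.295
gripper_force: 30.0
```

```bash
python3 - <<'E'
from h import *
s=sense(); print(s['tcp_pos'],s['wrist_force'],s['moment'],s['joints'].round(1))
E
```

```text
[ 0.58474557 -0.12028342  0.22804445] [-3.24281141  1.71665006 10.35352972] [0.60700569 1.11886919 0.00310357] [  3.9  22.3  -8.9   0.  -58.7  91.4]
```

>>> jog_arm([
  [[-0.0005,0,0.0007,0],[0,0,0.0005,0],[0,0,0,0],[0,0,0,0]],
])

```text
time_s: 12.85
tcp_pos: [0.5846, -0.1203, 0.2273]
ee_rot: [[0.996, 0.094, 0.002], [0.094, -0.996, -0.001], [0.002, 0.001, -1.0]]
wrist_force: [-3.5, 2.1, 11.8]
gripper_width: 0.297
gripper_force: 30.0
```

>>> jog_arm([
  [[0,0,0,0.06],[0,0,0,0.06],[0,0,0,0.06],[0,0,0,0]],
])

```text
time_s: 13.35
tcp_pos: [0.585, -0.1205, 0.2276]
ee_rot: [[0.996, -0.086, 0.003], [-0.086, -0.996, -0.001], [0.004, 0.001, -1.0]]
wrist_force: [-2.2, 1.0, 10.7]
gripper_width: 0.302
gripper_force: 30.0
```

```bash
python3 - <<'E'
from h import *
s=sense(); print(s['tcp_pos'],s['wrist_force'],s['moment'],s['joints'].round(1))
E
```

```text
[ 0.58495002 -0.12046792  0.22755757] [-2.19463071  0.96880917 10.69761477] [0.43989048 0.90966236 0.03331158] [  3.9  22.3  -9.    0.1 -58.5  81.1]
```

>>> jog_arm([
  [[0,0,0.0005,0],[0,0,0,0.05],[0,0,0,0.05],[0,0,0,0]],
])

```text
time_s: 13.85
tcp_pos: [0.5849, -0.1205, 0.2271]
ee_rot: [[0.983, -0.185, 0.003], [-0.185, -0.983, -0.001], [0.004, 0.0, -1.0]]
wrist_force: [-2.0, 2.0, 11.3]
gripper_width: 0.299
gripper_force: 30.0
```

```bash
python3 - <<'E'
from h import *
s=sense(); print(s['tcp_pos'],s['wrist_force'],s['moment'],s['joints'].round(1))
E
```

```text
[ 0.58494018 -0.12048533  0.22714591] [-2.04583353  1.97891272 11.32635625] [0.47743374 0.99671863 0.11822993] [  3.9  22.3  -9.1   0.1 -58.4  75.4]
```

>>> jog_arm([
  [[0,0,0,0.04],[0,0,0,0.04],[0,0,0,0]],
])

```text
time_s: 14.22
tcp_pos: [0.585, -0.1205, 0.2272]
ee_rot: [[0.965, -0.263, 0.003], [-0.263, -0.965, -0.001], [0.004, 0.0, -1.0]]
wrist_force: [-2.4, 0.3, 10.1]
gripper_width: 0.296
gripper_force: 30.0
```

```bash
python3 - <<'E'
from h import *
s=sense(); print(s['tcp_pos'],s['wrist_force'],s['moment'],s['joints'].round(1))
E
```

```text
[ 0.58496505 -0.12050374  0.22716602] [-2.41871819  0.27083487 10.07292524] [0.34747438 0.98741333 0.07561265] [  3.9  22.3  -9.1   0.1 -58.4  70.8]
```

>>> jog_arm([
  [[0,0,0.0005,0.05],[0,0,0,0.08],[0,0,0,0.08],[0,0,0,0.08],[0,0,0,0]],
])

```text
time_s: 14.85
tcp_pos: [0.585, -0.1205, 0.2268]
ee_rot: [[0.849, -0.528, 0.004], [-0.528, -0.849, -0.001], [0.004, -0.001, -1.0]]
wrist_force: [-2.1, 1.0, 12.0]
gripper_width: 0.299
gripper_force: 30.0
```

```bash
python3 - <<'E'
from h import *
s=sense(); print(s['tcp_pos'],s['wrist_force'],s['moment'],s['joints'].round(1))
E
```

```text
[ 0.58501379 -0.12050796  0.22684406] [-2.07268858  1.02057259 12.02675281] [0.49633479 0.97761371 0.04771558] [  3.9  22.3  -9.1   0.1 -58.4  54.2]
```

>>> jog_arm([
  [[0,0,0,0.08],[0,0,0,0.08],[0,0,0,0.08],[0,0,0,0.08],[0,0,0,0.08],[0,0,0,0]],
])

```text
time_s: 15.6
tcp_pos: [0.585, -0.1205, 0.2268]
ee_rot: [[0.577, -0.817, 0.004], [-0.817, -0.577, -0.001], [0.003, -0.002, -1.0]]
wrist_force: [-2.2, 1.1, 11.9]
gripper_width: 0.298
gripper_force: 30.0
```

```bash
python3 - <<'E'
from h import *
s=sense(); print(s['tcp_pos'],s['wrist_force'],s['moment'],s['joints'].round(1))
W,m=snap('wrist','w5'); S,ms=snap('side','s5')
u,v=map(int,proj(ms,[.585,-.12,.091])); b=cv2.resize(S[v-30:v+20,u-25:u+25],(400,400),interpolation=cv2.INTER_NEAREST)
u,v=map(int,proj(m,[.585,-.12,.1])); a=cv2.resize(W[v-60:v+20,u-40:u+40],(400,400),interpolation=cv2.INTER_NEAREST)
cv2.imwrite('pics/c5.png',np.hstack([b,a])[:,:,::-1])
E
```

```text
[ 0.58502312 -0.12053509  0.22682251] [-2.18416984  1.09076992 11.89007616] [0.45428384 0.96589729 0.10720986] [  3.9  22.3  -9.1   0.1 -58.4  31.3]
```

View pics/c5.png

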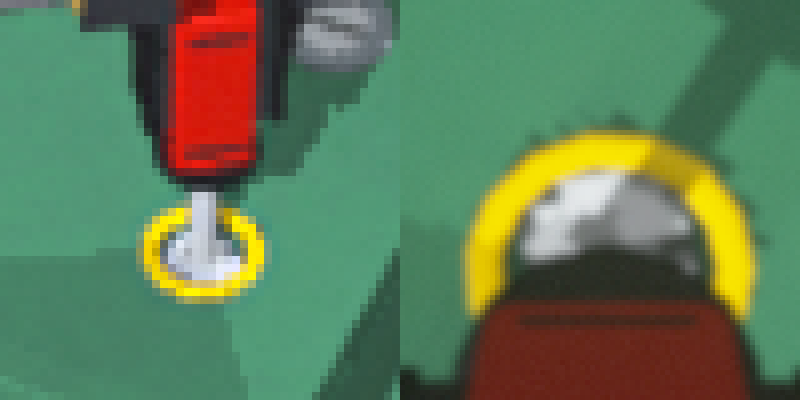

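The crops show the head sunk in its collar with the blade in the slot, and the handle square with the fingers. I keep turning.

>>> jog_arm([
  [[0,0,0,0.08],[0,0,0,0.08],[0,0,0,0.08],[0,0,0,0.08],[0,0,0,0.08],[0,0,0,0]],
])

```text
time_s: 16.45
tcp_pos: [0.585, -0.1205, 0.2268]
ee_rot: [[0.213, -0.977, 0.004], [-0.977, -0.213, -0.001], [0.002, -0.003, -1.0]]
wrist_force: [-2.4, 1.7, 11.2]
gripper_width: 0.295
gripper_force: 30.0
```

```bash
python3 - <<'E'
from h import *
s=sense(); print(s['tcp_pos'],s['wrist_force'],s['moment'],s['joints'].round(1))
E
```

```text
[ 0.58503657 -0.12054551  0.22681739] [-2.36470803  1.71255976 11.19144633] [0.43167184 0.92467343 0.04028825] [  3.9  22.3  -9.1   0.1 -58.4   8.3]
```

>>> jog_arm([
  [[0,0,0,0.06],[0,0,0,0.06],[0,0,0,0]],
])

```text
time_s: 16.82
tcp_pos: [0.5851, -0.1206, 0.2269]
ee_rot: [[0.095, -0.995, 0.004], [-0.995, -0.095, -0.001], [0.002, -0.004, -1.0]]
wrist_force: [-3.1, 1.1, 11.2]
gripper_width: 0.295
gripper_force: 30.0
```

```bash
python3 - <<'E'
from h import *
s=sense(); print(s['tcp_pos'],s['wrist_force'],s['moment'],s['joints'].round(1))
E
```

```text
[ 0.58505274 -0.12059047  0.22686731] [-3.08667924  1.09726298 11.18762504] [0.43753296 0.916476   0.04588683] [  3.9  22.3  -9.1   0.1 -58.4   1.5]
```

>>> jog_arm([
  [[0,0,0,0.03],[0,0,0,0.03],[0,0,0,0]],
])

```text
time_s: 17.2
tcp_pos: [0.585, -0.1206, 0.2269]
ee_rot: [[0.035, -0.999, 0.004], [-0.999, -0.035, -0.001], [0.002, -0.004, -1.0]]
wrist_force: [-3.2, 0.7, 10.9]
gripper_width: 0.296
gripper_force: 30.0
```

```bash
python3 - <<'E'
from h import *
s=sense(); print(s['tcp_pos'],s['wrist_force'],s['moment'],s['joints'].round(1))
E
```

```text
[ 0.58504739 -0.12059694  0.22686478] [-3.24904698  0.70774363 10.92042297] [0.4022718  0.89538401 0.04414027] [  3.9  22.3  -9.1   0.1 -58.4  -2. ]
```

Total tool turn is 1.63 rad. A little more, until the torque shows the stop.

>>> jog_arm([
  [[0,0,0,0.04],[0,0,0,0.04],[0,0,0,0]],
])

```text
time_s: 17.58
tcp_pos: [0.5851, -0.1206, 0.2269]
ee_rot: [[-0.045, -0.999, 0.004], [-0.999, 0.045, -0.001], [0.001, -0.004, -1.0]]
wrist_force: [-2.5, 1.7, 10.6]
gripper_width: 0.298
gripper_force: 30.0
```

```bash
python3 - <<'E'
from h import *
s=sense(); print(s['tcp_pos'],s['wrist_force'],s['moment'],s['joints'].round(1))
E
```

```text
[ 0.58508124 -0.12056378  0.22686001] [-2.5289858   1.67166125 10.58830582] [0.46398119 0.95294537 0.08438273] [  3.9  22.3  -9.1   0.1 -58.4  -6.5]
```

>>> jog_arm([
  [[0,0,0,0.03],[0,0,0,0.03],[0,0,0,0]],
])

```text
time_s: 17.95
tcp_pos: [0.5851, -0.1206, 0.2269]
ee_rot: [[-0.104, -0.995, 0.004], [-0.995, 0.104, -0.001], [0.001, -0.004, -1.0]]
wrist_force: [-2.9, 1.9, 11.4]
gripper_width: 0.299
gripper_force: 30.0
```

```bash
python3 - <<'E'
from h import *
s=sense(); print(s['tcp_pos'],s['wrist_force'],s['moment'],s['joints'].round(1))
E
```

```text
[ 0.58511839 -0.12056013  0.22685661] [-2.87678357  1.9027326  11.42096329] [0.39737358 0.90438612 0.10061688] [  3.9  22.3  -9.1   0.1 -58.4 -10. ]
```

>>> jog_arm([
  [[0,0,-0.001,0],[0,0,-0.001,0],[0,0,-0.001,0],[0,0,-0.002,0],[0,0,-0.002,-0.02],[0,0,-0.003,-0.02],[0,0,-0.005,0],[0,0,-0.005,0],[0,0,-0.02,0],[0,0,-0.04,0],[-0.04,0,0,0],[-0.04,0,0,0],[0,0,0,0],[0,0,0,0]],
])

```text
time_s: 19.7
tcp_pos: [0.5891, -0.0403, 0.3041]
ee_rot: [[-0.066, -0.998, -0.001], [-0.998, 0.066, 0.0], [-0.0, 0.001, -1.0]]
wrist_force: [0.8, -0.9, -1.8]
gripper_width: 0.298
gripper_force: 30.0
```

```bash
python3 - <<'E'
from h import *
s=sense(); print(s['tcp_pos'],s['ee_rot'].round(4),s['wrist_force'],s['moment'],s['joints'].round(1))
W,m=snap('wrist','w6'); S,ms=snap('side','s6'); 
u,v=map(int,proj(m,[.585,-.12,.091])); print(u,v); a=cv2.resize(W[v-25:v+25,u-25:u+25],(400,400),interpolation=cv2.INTER_CUBIC)
tip=s['tcp_pos']+s['ee_rot'][:,2]*.1488
print(tip,proj(ms,tip))
u,v=map(int,proj(ms,tip)); b=cv2.resize(S[v-60:v+20,u-40:u+40],(400,400),interpolation=cv2.INTER_CUBIC)
cv2.imwrite('pics/c6.png',np.hstack([a,b])[:,:,::-1])
E
```

```text
[ 0.58911387 -0.0403152   0.30414493] [[-6.560e-02 -9.978e-01 -6.000e-04]
 [-9.978e-01  6.560e-02  2.000e-04]
 [-2.000e-04  6.000e-04 -1.000e+00]] [ 0.7803187  -0.9455469  -1.76428259] [ 0.10699532 -0.10084246  0.03028325] [ 11.8  18.2  -3.5  -0.  -68.3 -15.5]
314 138
[ 0.58902001 -0.04028291  0.15534497] (np.float64(326.8492399276503), np.float64(220.78033165111214))
```

View pics/c6.png

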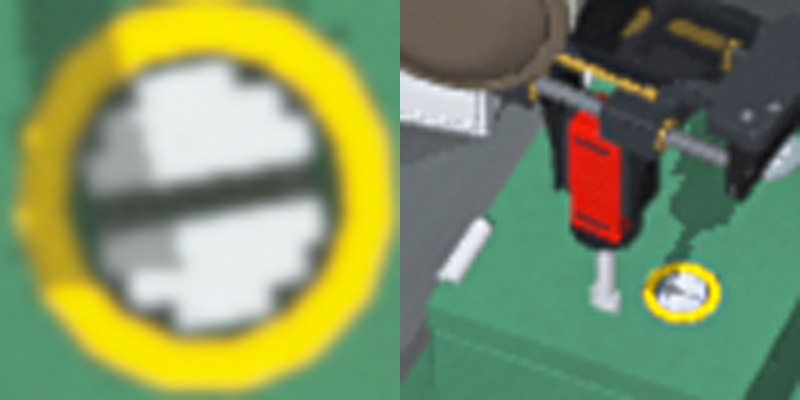

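The wrist crop shows the head back up level in its collar, with the slot turned to about 6.7° from 95.3°. That is about 1.55 rad clockwise, so it is locked. The tool goes back to the stand.

>>> jog_arm([
  [[0,0,0,-0.155],[0,0,0,-0.155],[0,0,0,-0.155],[0,0,0,-0.155],[0,0,0,-0.155],[0,0,0,-0.155],[-0.0245,-0.01625,0,0],[-0.0245,-0.01625,0,0],[-0.0245,-0.01625,0,0],[-0.0245,-0.01625,0,0],[-0.0245,-0.01625,0,0],[-0.0245,-0.01625,0,0],[-0.0245,-0.01625,0,0],[-0.0245,-0.01625,0,0],[0,0,0,0],[0,0,0,0]],
])

```text
time_s: 21.8
tcp_pos: [0.5249, 0.1849, 0.3041]
ee_rot: [[0.76, -0.65, -0.0], [-0.65, -0.76, -0.0], [-0.0, 0.0, -1.0]]
wrist_force: [-0.1, -0.8, -1.3]
gripper_width: 0.296
gripper_force: 30.0
```

```bash
python3 - <<'E'
from h import *
s=sense(); p=s['tcp_pos']; R=s['ee_rot']; print(p,R.round(4),s['wrist_force'])
S,ms=snap('side','s7')
tip=p+R[:,2]*.1488
g=R.T@(np.array([.5246,.186,.158])-p); print('tool delta',g, 'yaw',np.degrees(np.arctan2(R[1,0],R[0,0])))
print(proj(ms,tip),proj(ms,[.524,.1855,.065]))
u,v=map(int,proj(ms,[.524,.1855,.10]))
cv2.imwrite('pics/c7.png',cv2.resize(S[v-50:v+50,u-50:u+50],(500,500),interpolation=cv2.INTER_CUBIC)[:,:,::-1]); print(u-50,v-50)
E
```

```text
[0.5249183  0.18485129 0.30407999] [[ 7.599e-01 -6.501e-01 -3.000e-04]
 [-6.501e-01 -7.599e-01 -4.000e-04]
 [-0.000e+00  5.000e-04 -1.000e+00]] [-0.12739285 -0.80839046 -1.30856954]
tool delta [-0.00098806 -0.00073572  0.14607966] yaw -40.5483192493692
(np.float64(307.3403180775011), np.float64(300.6241643056622)) (np.float64(308.365059342507), np.float64(323.9471581301921))
258 265
```

View pics/c7.png

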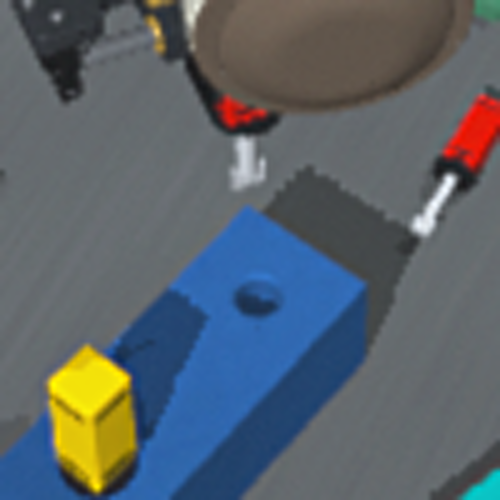

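The side crop shows the free hole at crop (258,298) and the blade tip above it at (247,180). The hole lies about 2 mm from the nominal spot, so I trim and descend.

>>> jog_arm([
  [[-0.0025,0.001,0.02,0],[0,0,0.03,0],[0,0,0.02,0],[0,0,0.01,0],[0,0,0.005,0],[0,0,0.005,0],[0,0,0.005,0],[0,0,0,0]],
])

```text
time_s: 22.85
tcp_pos: [0.5221, 0.1865, 0.209]
ee_rot: [[0.76, -0.649, -0.0], [-0.649, -0.76, -0.0], [-0.0, 0.0, -1.0]]
wrist_force: [0.6, -0.2, -1.7]
gripper_width: 0.303
gripper_force: 30.0
```

>>> jog_arm([
  [[0,0,0.008,0],[0,0,0.008,0],[0,0,0.008,0],[0,0,0.008,0],[0,0,0.008,0],[0,0,0,0]],
])

```text
time_s: 23.6
tcp_pos: [0.5219, 0.1865, 0.1682]
ee_rot: [[0.76, -0.649, -0.001], [-0.65, -0.76, -0.001], [-0.001, 0.001, -1.0]]
wrist_force: [0.8, -0.0, -0.7]
gripper_width: 0.298
gripper_force: 30.0
```

In the hole, no contact. 10 mm to go.

>>> jog_arm([
  [[0,0,0.004,0],[0,0,0.003,0],[0,0,0.001,0],[0,0,0.001,0],[0,0,0,0]],
])

```text
time_s: 24.22
tcp_pos: [0.5222, 0.1866, 0.1601]
ee_rot: [[0.76, -0.649, 0.0], [-0.649, -0.76, 0.0], [0.0, -0.0, -1.0]]
wrist_force: [0.4, -0.5, -1.7]
gripper_width: 0.295
gripper_force: 30.0
```

>>> jog_arm([
  [[0,0,0.001,0],[0,0,0,0]],
])

```text
time_s: 24.48
tcp_pos: [0.5222, 0.1865, 0.1591]
ee_rot: [[0.76, -0.649, 0.0], [-0.649, -0.76, 0.0], [0.0, -0.0, -1.0]]
wrist_force: [-0.4, -1.3, -0.3]
gripper_width: 0.296
gripper_force: 30.0
```

>>> jog_arm([
  [[0,0,0.001,0],[0,0,0,0]],
])

```text
time_s: 24.72
tcp_pos: [0.5222, 0.1865, 0.1581]
ee_rot: [[0.76, -0.649, -0.0], [-0.649, -0.76, 0.0], [-0.0, -0.0, -1.0]]
wrist_force: [-0.2, -0.1, -1.0]
gripper_width: 0.297
gripper_force: 30.0
```

>>> jog_arm([
  [[0,0,0.001,0],[0,0,0,0]],
])

```text
time_s: 24.98
tcp_pos: [0.5222, 0.1866, 0.1578]
ee_rot: [[0.761, -0.649, 0.0], [-0.649, -0.761, 0.0], [0.0, -0.0, -1.0]]
wrist_force: [-1.9, -0.7, 5.0]
gripper_width: 0.298
gripper_force: 30.0
```

Seated at the original height. Release and retreat.

>>> jog_arm([
  [[0,0,0,0],[0,0,0,0],[0,0,0,0],[0,0,0,0],[0,0,0,0],[0,0,0,0],[0,0,-0.01,0],[0,0,-0.03,0],[0,0,-0.04,0],[0,0,-0.04,0],[-0.04,0,-0.02,0],[-0.04,0,0,0],[0,0,0,0],[0,0,0,0]],
], claw=0.7)

```text
time_s: 26.72
tcp_pos: [0.4615, 0.2385, 0.2977]
ee_rot: [[0.761, -0.649, 0.001], [-0.649, -0.761, 0.0], [0.0, -0.001, -1.0]]
wrist_force: [0.4, 0.4, 0.3]
gripper_width: 0.7
gripper_force: 0.0
```

```bash
python3 - <<'E'
from h import *
s=sense(); print(s['tcp_pos'],s['gripper_width'],s['time_s'])
W,m=snap('wrist','w8'); S,ms=snap('side','s8')
u,v=map(int,proj(ms,[.524,.1855,.10])); b=cv2.resize(S[v-50:v+50,u-50:u+50],(400,400),interpolation=cv2.INTER_CUBIC)
u,v=map(int,proj(ms,[.585,-.12,.091])); a=cv2.resize(S[v-25:v+25,u-25:u+25],(400,400),interpolation=cv2.INTER_CUBIC)
cv2.imwrite('pics/c8.png',np.hstack([b,a])[:,:,::-1])
E
```

```text
[0.46150541 0.23847236 0.29768356] 0.7001007838911488 26.725
```

View pics/c8.png

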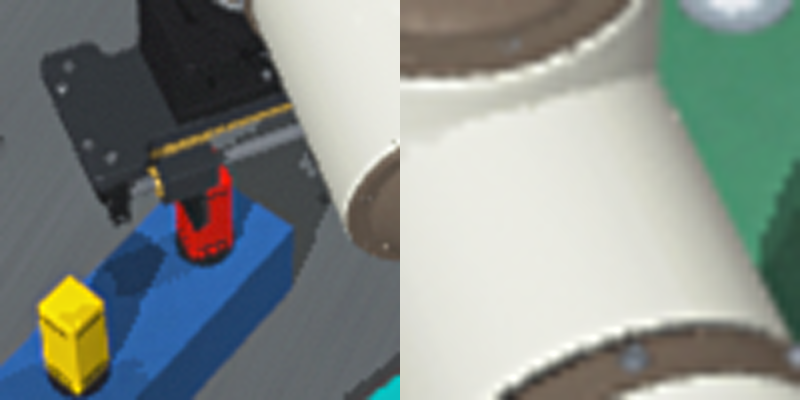

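The crop shows the red driver upright with its flange on the stand, the gripper clear and the yellow one undisturbed. The arm hides the screw here, but the earlier view showed it locked. Handing in.

```bash
python3 -c "
from h import *
print(finish_job())"
```

```text
the job is handed in; nothing more can be done
None
```

I handed the job in at about 27 s: the screw turned about 1.55 rad clockwise and sprang back up (last seen just after release), and the red screwdriver is back upright with its flange on the stand and released; no verdict was returned.

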